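# Load the vial mixer and hold its run lever halfway

### The job

Stand the white-capped vial upright, cap up, fully down in the round pocket of the vial mixer and let go of it. Only then press the mixer's spring-loaded run lever with the gripper to the middle of its travel, pointer in the green band, never down into the red, and keep it pressed there: the program finishes while still holding the lever. Leave the white bottle, the blue-lidded jar and the die where they stand.

Things in the scene. Friction and masses are not known exactly. Their poses are not given: they have to be found in the camera images.
- vial: Clear round vial with a ribbed white cap, 41 mm in diameter, 73 mm tall, 40 to 80 g, standing upright on the bench at the robot's right. Origin: centre of its underside; z points up to the cap. The cap is fixed.
- mixer: Fixed vial mixer, a white box 150 x 240 x 50 mm (x, y, z). Origin: centre of its underside on the bench; x points from its front (robot side) to its back, y to its left. Right half: vial pocket with a blue ring. Left half: black lever with a yellow pad, pivot at x +45, y +58, z 78 mm; left of it a scale post, 26 mm wide, 120 mm high, at x -12, y +92 mm, with a green and a lower red band.
- pocket_mouth (a point): Centre of the mouth of the round vial pocket in the mixer's top, 50 mm above the bench: 45 mm in diameter with a 2 mm chamfer, 30 mm deep, its floor 20 mm above the bench. The seated vial stands 43 mm out of it.
- lever_pad (a point): Middle of the upper face of the yellow pad (38 mm along the lever x 36 mm) at the lever's front end; moves with the lever. It lies 100 mm from the lever's level pivot (which runs along the mixer's y) towards the mixer's front. At rest the lever slopes 0.25 rad up to the front and this point is 110 mm above the bench; at mid travel (slope 0.05 rad) 90 mm; at the stop 70 mm.
- run_lever (a joint): Angle of the run lever in rad: 0 at rest (up), grows as the pad is pressed down, stop at 0.40. Middle of travel 0.20; the green band is 0.14 to 0.26, the red begins at 0.32. It is sprung: the pad needs about 3 N to start, 6 N at the middle, 9 N at the stop, and springs back when let go. A thin black pointer on the lever shows the angle on the scale post.
- white_bottle: Small white bottle with a white cap, 52 mm in diameter, 72 mm tall; leave it alone. Origin: centre of its underside.
- pellet_jar: Clear jar with a blue lid, 63 mm in diameter, 82 mm tall; leave it alone. Origin: centre of its underside.
- die: Pale stepped cylindrical die, 26 mm in diameter, 45 mm tall; leave it alone. Origin: centre of its underside.
Not all that is in view belongs to the job. What is shaped like the vial but pink is not meant.

How it is judged (in metres and radians):
On the way:
1. the vial stands cap up, fully down in the pocket, let go, the lever still up (horizontal distance between vial and pocket_mouth below 0.006 m and height (world z) of vial below 0.024 m and angle between vial's own z axis and vertical below 0.1 rad and contact force between the fingers and vial below 0.05 N and value of joint run_lever below 0.06 rad), for 0.2 s.
At the end, for the whole second after the job is handed in: The vial stands cap up (within 0.1 rad) and fully down in the pocket (underside within 4 mm of the floor, within 6 mm of its centre), not touched by the fingers, and the fingers (over 2 N, nothing else) keep the run lever between 0.14 and 0.26 rad through the last second (horizontal distance between vial and pocket_mouth below 0.006 m and height (world z) of vial below 0.024 m and angle between vial's own z axis and vertical below 0.1 rad and contact force between the fingers and vial below 0.05 N and value of joint run_lever between 0.14 and 0.26 rad and contact force between the fingers and mixer above 2 N and contact force between mixer and white_bottle below 0.05 N and contact force between mixer and pellet_jar below 0.05 N and contact force between mixer and die below 0.05 N); the arm keeps its last pose, push and grip.
It fails at once if the lever is pushed down into the red (value of joint run_lever above 0.32 rad).
It fails at once if the lever is pressed while the vial is not in the pocket (value of joint run_lever above 0.08 rad and not (horizontal distance between vial and pocket_mouth below 0.006 m and height (world z) of vial below 0.024 m and angle between vial's own z axis and vertical below 0.1 rad)).
It fails at once if the bottle, the jar or the die is moved by more than 20 mm (distance of any of white_bottle, pellet_jar, die from where it was at the start of the episode above 0.02 m).
It also fails if it takes over 48 s, if anything falls off the work surface, if the arm or the gripper's body presses on something with over 40 N, if the wrist force passes 120 N, or if a joint passes its speed limit or range.

### The arm

A 6-joint arm with a two-finger parallel gripper is mounted at the origin on the work surface; the furniture and walls round the work are solid. World frame = base frame: x ahead of the robot, y to its left, z up, the work surface at z = 0. Lengths are in mm, angles in rad, forces in N, time in s.
With the tool pointing down it reaches from about 275 to 750 mm from the base axis. Payload 10.2 kg.
Tool frame: the origin (TCP) lies at the very end of the fingers, on their centre line; the grasp point (between the pads) lies 19 mm behind it; z points along the fingers, y is the line along which they close (so a half turn about z gives the same grasp; the last joint's range is limited). The gripper opens to 85 mm and grips with 20 to 120 N. Pads are 22 mm wide; open, the fingers measure 114 mm over their backs; the gripper's body (76 mm by 85 mm) begins 54 mm behind the grasp point. The pads swing forward as they close: fully open they stand 13 mm farther back than shut.
Start: joints at [-1.384, 0.313, 1.498, -0, 1.331, -0.223], TCP at [209.162, -481.542, 231.294] pointing down, gripper open.
Joint ranges: [-2.94, 2.94], [-0.97, 2.17], [0.19, 2.56], [-1.23, 4.37], [0.02, 3.11], [-2.88, 2.88]. Speed limits (rad/s): [2.39, 2.39, 3.01, 3.14, 3.14, 3.14].

### API

Orientations are given as a unit quaternion [w, x, y, z].
In Python, from rig import * gives the robot as it stands. The module is installed in compiled form; this text tells all that it offers.
- The arm moves only by the shell command python3 -m crank 'ROWS' [FORCE]. ROWS is JSON, a list that holds one entry, the list of rows, each a list of 7 numbers: the shift along the tool's x, y, z in units of 25 mm (1.0 is 25 mm), then the turn, a rotation vector about the tool's x, y, z in units of 8 degrees (1.0 is 8 degrees), then the finger opening in mm, from 0 to 85.4. A call has exactly 8 rows; each row shifts and turns the commanded pose from where the row before left it, along the tool's axes as they then stand; what a row does not reach is not made up. A row lasts 1/10 s, in which the tool goes at most 50 mm and 8.59 degrees, less where a joint would pass 70% of its speed; a pose out of reach is approached as far as the arm can. A call is refused whole if a number of a shift passes 1 or a number of a turn 1, either way. A call with a gripper value outside its range is refused whole. The fingers move at their own pace and stop on an object; FORCE is the grip in N (left out, the last holds). Time passes only in rows, so rows that do not move let the fingers close, or fill a call up. It gives the time, the measured TCP pose, the force, the opening and the grip force at its end, in the units of the state.
- sense(): the state, without advancing time (a new reading comes with each control period).
- capture(name): name is "scene" or "top" or "wrist"; returns the picture (400x640x3 uint8, blue, green, red); there is no depth.
- camera_model(name): a dict with "fx", "fy", "cx", "cy" (pixels), "world_from_camera" (4x4, takes a point from camera to world coordinates); the wrist camera has in their place "T_tool_cam" (4x4, takes a point from camera to tool coordinates, whose origin is the TCP and whose axes are the flange's). Camera axes: x right, y up, looking along -z (the intrinsics and any distortion apply to the point x, -y, -z); pixel columns grow to the right and rows downward; lengths in mm; the calibration is good to about 2 mm. The wrist camera is an equidistant fisheye: a pixel r from the principal point sees the ray r / f radians off the axis. A picture is of the moment at which its call begins: read the wrist's pose just before it. camera_model takes no time and is no camera call.
- finish_job(): hands the job in; it is judged then, once.
The state is a dict: "time_s": time; "joints": joint angles; "dq": joint speeds; "tau": joint torques, N m; "eef_pos": TCP position; "ee_rot": TCP orientation; "force": force on the tool from outside, world axes, zero at the start; "wrist_torque": the same for the moment, N m; "grip_width": opening from 0.0 (shut) to 1.0 (fully open); "grip_force": force on a finger pad.
Only numpy, scipy, OpenCV 4.12 (cv2) and the standard library are available. Lean on these libraries where they do the work, as an engineer would, in place of code of your own. Each camera call takes 0.05 s, during which the arm holds its last target. There are 200 camera calls.

## Working session

There is one attempt and no reset: what is moved stays moved. The work goes in short steps, Python scripts to look and compute and a shell command to move; the robot and the scene stay as the last step left them, time stands still between calls to the robot, and variables do not carry over. Pictures are saved under pics/ and viewed, at most 10 in all, crops included, and the job is handed in when it is done.

```bash
mkdir -p pics
cat > h.py <<'E'
from rig import *
import numpy as np, cv2
from scipy.spatial.transform import Rotation as R
def tool():
    s=sense(); q=s["ee_rot"]; T=np.eye(4)
    T[:3,:3]=R.from_quat([q[1],q[2],q[3],q[0]]).as_matrix(); T[:3,3]=s["eef_pos"]; return T
def ray(name,px,Tt=None):
    m=camera_model(name); u=(px[0]-m["cx"])/m["fx"]; v=(px[1]-m["cy"])/m["fy"]
    if name=="wrist":
        t=np.hypot(u,v); k=np.sinc(t/np.pi); d=np.array([u*k,-v*k,-np.cos(t)]); T=Tt@np.array(m["T_tool_cam"])
    else:
        d=np.array([u,-v,-1]); T=np.array(m["world_from_camera"])
    d=T[:3,:3]@d; return T[:3,3],d/np.linalg.norm(d)
def onz(r,z): o,d=r; return o+d*(z-o[2])/d[2]
def tri(rs):
    A=0;b=0
    for o,d in rs: P=np.eye(3)-np.outer(d,d); A=A+P; b=b+P@o
    p=np.linalg.solve(A,b); return p,[np.linalg.norm((np.eye(3)-np.outer(d,d))@(p-o)) for o,d in rs]
E
python3 - <<'E'
from h import *
T=tool(); np.save("T0.npy",T); print(T.round(3))
w=capture("wrist"); s=capture("scene"); t=capture("top")
for n,i in zip(("w0","s0","t0"),(w,s,t)): cv2.imwrite(f"pics/{n}.png",i)
for n in ("scene","top","wrist"): print({k:(np.array(v).round(3).tolist()) if not isinstance(v,str) else v for k,v in camera_model(n).items()})
E
```

```text
[[ 9.17000e-01  3.98000e-01 -0.00000e+00  2.09118e+02]
 [ 3.98000e-01 -9.17000e-01  1.00000e-03 -4.81279e+02]
 [ 0.00000e+00 -1.00000e-03 -1.00000e+00  2.30721e+02]
 [ 0.00000e+00  0.00000e+00  0.00000e+00  1.00000e+00]]
{'fx': 428.71, 'fy': 428.71, 'cx': 323.772, 'cy': 194.524, 'world_from_camera': [[-0.995, -0.077, 0.061, 599.031], [0.095, -0.612, 0.785, 496.468], [-0.023, 0.787, 0.617, 663.004], [0.0, 0.0, 0.0, 1.0]]}
{'fx': 429.814, 'fy': 429.814, 'cx': 323.054, 'cy': 202.283, 'world_from_camera': [[-0.018, 0.98, -0.199, 354.406], [-1.0, -0.02, -0.011, -236.413], [-0.015, 0.199, 0.98, 948.889], [0.0, 0.0, 0.0, 1.0]]}
{'fx': 309.707, 'fy': 309.707, 'cx': 319.91, 'cy': 201.358, 'T_tool_cam': [[0.0, 0.949, 0.314, 81.583], [1.0, -0.0, -0.001, 0.954], [-0.001, 0.314, -0.949, -142.174], [0.0, 0.0, 0.0, 1.0]]}
```

View pics/s0.png

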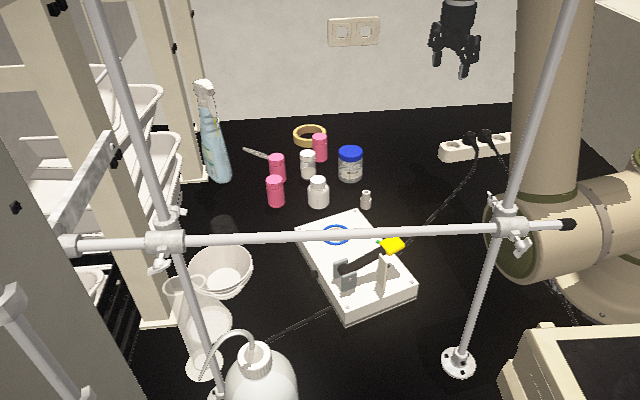

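View pics/t0.png

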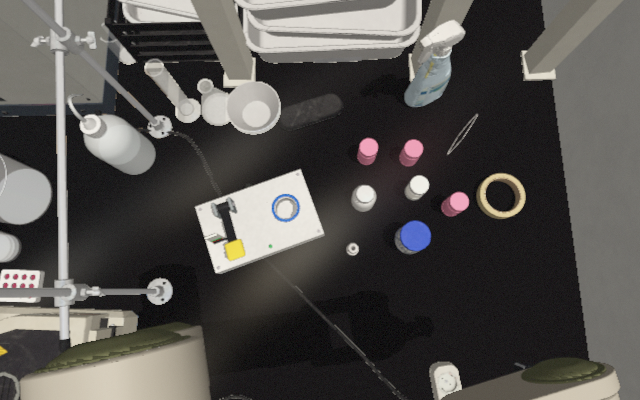

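View pics/w0.png

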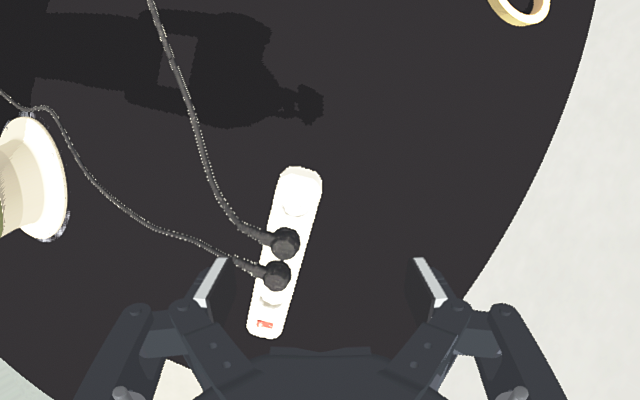

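The scene view shows a clear vial with a white cap at about (308,165), a white bottle at (318,192), the blue-lidded jar at (350,163), the die at (366,200), and pink vials at (277,165), (275,190) and (320,148). In the top view these are at (419,187), (364,197), (413,235), (352,249), with pink ones at (368,151), (411,152) and (456,203). The mixer's pocket is at top (286,208) and its yellow pad at (234,250). The wrist view shows only a power strip and the tape ring.

There are two white-capped candidates, scene (308,165) and scene (318,192). The first fits because it is clear and slim with a ribbed cap. I'll confirm it in an enlarged crop.

Run:
```python
from h import *
s=cv2.imread("pics/s0.png"); t=cv2.imread("pics/t0.png")
a=cv2.resize(s[130:260,255:415],None,fx=4,fy=4,interpolation=cv2.INTER_CUBIC)[:, :640]
cv2.imwrite("pics/c_s.png",a)
b=cv2.resize(t[140:275,190:440],None,fx=3.2,fy=3.2,interpolation=cv2.INTER_CUBIC)
cv2.imwrite("pics/c_t.png",b)
# rough
print("vial",tri([ray("scene",(308,155)),ray("top",(419.5,184.5))]))
print("bottle",tri([ray("scene",(318,181)),ray("top",(364.5,193.5))]))
print("pocket",tri([ray("scene",(336,235)),ray("top",(286,208))]), onz(ray("top",(286,208)),50))
print("pad",tri([ray("scene",(393,244)),ray("top",(234.5,250))]))
```

```text
vial (array([ 565.71755359, -429.46365802,   68.16352173]), [np.float64(1.3472714557031313), np.float64(1.3472714557029009)])
bottle (array([ 549.3260082 , -313.5065049 ,   68.49265709]), [np.float64(0.7282877567914282), np.float64(0.7282877567914715)])
pocket (array([ 526.11350703, -146.95418612,   48.75848353]), [np.float64(0.14950638832471147), np.float64(0.14950638832466287)]) [ 526.02349386 -147.11371892   50.        ]
pad (array([432.84494925, -51.19062193, 105.93847363]), [np.float64(0.6794824560310622), np.float64(0.679482456031114)])
```

View pics/c_s.png

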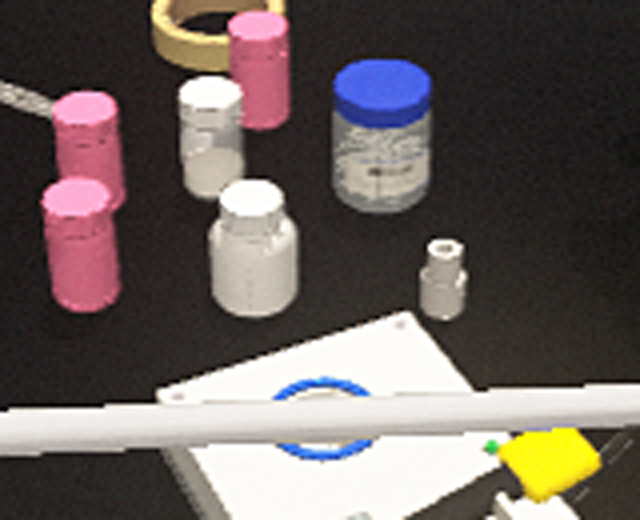

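View pics/c_t.png

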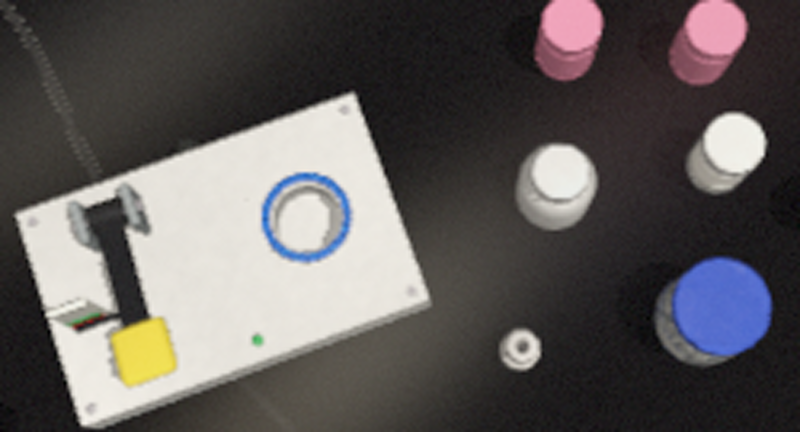

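Confirmed: the crop shows the vial at scene crop (212,140), clear with a white ribbed cap, while the bottle at (253,250) is opaque. Next I'll compute refined positions, the yaw and the grasp clearances.

Run:
```python
from h import *
f=lambda x,y:(190+x/3.2-.3,140+y/3.2-.3)
n={"vial":(733,144,73),"pinkA":(572,24,73),"pinkB":(715,27,73),"bottle":(560,171,72),"jar":(722,305,82),"die":(522,346,45)}
P={k:onz(ray("top",f(x,y)),z)[:2] for k,(x,y,z) in n.items()}
P["pinkC"]=onz(ray("top",(458,201)),73)[:2]
for k,v in P.items():
    d=v-P["vial"]; print(k,v.round(1),np.linalg.norm(d).round(1),np.degrees(np.arctan2(d[1],d[0])).round(1))
c=[onz(ray("top",f(*p)),50)[:2] for p in [(32,221),(345,109),(411,291),(90,408)]]
c=np.array(c); print(c.round(1)); y=(c[0]-c[1]+c[3]-c[2]); print("yaw",np.degrees(np.arctan2(-y[0],y[1])), "centre",c.mean(0), )
print("pocket",onz(ray("top",f(306,217)),50)); print("pole",onz(ray("top",(159,127)),0),onz(ray("top",(159,292)),0))
print("pad",onz(ray("top",f(144,352)),110))
```

```text
vial [ 565.5 -427.2] 0.0 0.0
pinkA [ 649.9 -325.4] 132.2 50.3
pinkB [ 645.7 -420.2] 80.5 5.0
bottle [ 550.  -313.8] 114.4 97.8
jar [ 459.  -411.9] 107.6 171.8
die [ 439. -287.] 188.8 132.0
pinkC [ 529.1 -506. ] 86.8 -114.8
[[ 528.1   37.5]
 [ 601.  -172.1]
 [ 476.1 -214.9]
 [ 403.7   -5.2]]
yaw 19.102817317590485 centre [502.23012486 -88.66202397]
pocket [ 527.11065151 -145.67363605   50.        ]
pole [ 7.35403662e+02  1.56541044e+02 -1.13686838e-13] [3.55409427e+02 1.34306392e+02 1.13686838e-13]
pad [433.68878366 -52.66846314 110.        ]
```

```bash
python3 -m crank '[[[1,0.25,0,0,0,0,85],[1,0.25,0,0,0,0,85],[1,0.25,0,0,0,0,85],[1,0.25,0,0,0,0,85],[1,0.25,0,0,0,0,85],[1,0.25,0,0,0,0,85],[1,0.25,0,0,0,0,85],[1,0.25,0,0,0,0,85]]]' 30
python3 -m crank '[[[0.7,0.25,0,0,0,-0.9,65],[0,0,0,0,0,-0.9,65],[0,0,0,0,0,-0.9,65],[0,0,0,0,0,0,65],[0,0,0,0,0,0,65],[0,0,0,0,0,0,65],[0,0,0,0,0,0,65],[0,0,0,0,0,0,65]]]'
python3 - <<'E'
from h import *
T=tool(); np.save("T1.npy",T); cv2.imwrite("pics/w1.png",capture("wrist")); print(T.round(3))
# predicted pixel of vial cap
m=camera_model("wrist"); p=np.linalg.inv(T@np.array(m["T_tool_cam"]))@[565.5,-427.2,73,1]
th=np.arctan2(np.hypot(p[0],p[1]),-p[2]);k=th*m["fx"]/np.hypot(p[0],p[1]);print(m["cx"]+p[0]*k,m["cy"]-p[1]*k)
print((T[:3,:3].T@(np.array([565.5,-427.2,150])-T[:3,3])/25).round(2))
E
```

```text
time_s: 0.95
eef_pos: [413.5, -447.3, 230.9]
ee_rot: [-0.0, 0.979, 0.204, -0.0]
force: [0.4, -1.1, 0.2]
grip_width: 0.995
grip_force: 0.0
time_s: 1.75
eef_pos: [431.0, -446.5, 231.3]
ee_rot: [0.0, 0.924, 0.383, -0.0]
force: [0.1, -0.4, 0.6]
grip_width: 0.764
grip_force: 0.0
[[   0.707    0.707   -0.     430.992]
 [   0.707   -0.707   -0.    -446.522]
 [  -0.       0.      -1.     231.311]
 [   0.       0.       0.       1.   ]]
402.50166999662514 76.9509536402355
[4.35 3.26 3.25]
```

View pics/w1.png

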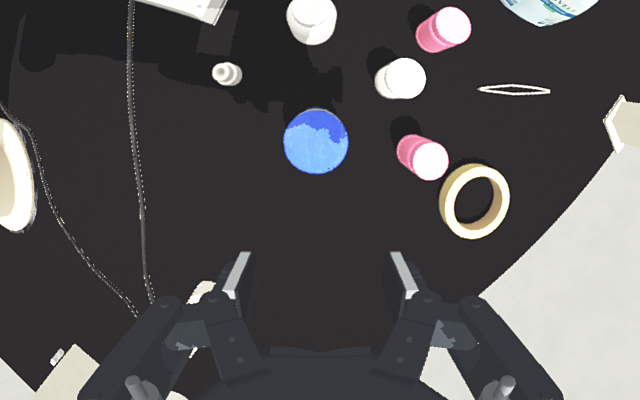

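The wrist view shows the white cap at (407,78), against a prediction of (402.5,77). The jar is at (316,142), the bottle at (311,18) and the pink vials at (449,27) and (429,161). Next I move above the vial.

```bash
python3 -m crank '[[[0.9,0.65,0.3,0,0,0,65],[0.9,0.65,0.5,0,0,0,65],[0.9,0.65,0.5,0,0,0,65],[0.9,0.65,0.5,0,0,0,65],[0.75,0.66,0.5,0,0,0,65],[0,0,0,0,0,0,65],[0,0,0,0,0,0,65],[0,0,0,0,0,0,65]]]'
python3 - <<'E'
from h import *
T=tool(); np.save("T2.npy",T); i=capture("wrist"); cv2.imwrite("pics/w2.png",i); print(T[:3,3].round(1))
def caps(img):
    g=((img.min(2)>150)&(img.max(2).astype(int)-img.min(2)<25)).astype(np.uint8)
    n,l,s,c=cv2.connectedComponentsWithStats(g); return [(s[k].tolist(),c[k].round(1).tolist()) for k in range(1,n) if s[k,4]>300]
for k in ("w1","w2"):
    print(k,caps(cv2.imread(f"pics/{k}.png")))
m=camera_model("wrist"); p=np.linalg.inv(T@np.array(m["T_tool_cam"]))@[565.5,-427.2,73,1]
th=np.arctan2(np.hypot(p[0],p[1]),-p[2]);k=th*m["fx"]/np.hypot(p[0],p[1]);print(m["cx"]+p[0]*k,m["cy"]-p[1]*k)
E
```

```text
time_s: 2.6
eef_pos: [565.0, -427.5, 174.7]
ee_rot: [0.001, 0.924, 0.383, 0.0]
force: [-0.1, -1.4, 0.2]
grip_width: 0.761
grip_force: 0.0
[ 565.  -427.5  174.7]
w1 [([137, 0, 90, 25, 1089], [192.7, 7.8]), ([287, 0, 50, 45, 1865], [311.6, 19.9]), ([501, 0, 69, 26, 853], [534.6, 11.6]), ([550, 0, 48, 15, 395], [575.0, 5.1]), ([436, 7, 34, 36, 930], [452.9, 24.7]), ([375, 58, 51, 41, 1638], [400.7, 78.9]), ([212, 62, 30, 23, 529], [226.5, 73.4]), ([478, 84, 72, 11, 332], [514.4, 89.4]), ([479, 95, 161, 305, 26095], [585.4, 280.6]), ([0, 123, 32, 108, 1801], [17.2, 181.9]), ([413, 143, 35, 37, 1009], [430.0, 161.0]), ([446, 168, 63, 70, 1321], [475.7, 201.6]), ([222, 252, 28, 47, 473], [235.2, 274.6]), ([391, 252, 28, 47, 468], [404.6, 274.5]), ([0, 344, 99, 56, 2805], [50.5, 378.9]), ([420, 346, 55, 54, 1682], [444.2, 375.3])]
w2 [([0, 0, 158, 124, 10913], [76.0, 52.7]), ([463, 0, 177, 82, 5601], [545.9, 28.5]), ([82, 11, 33, 46, 673], [99.1, 36.4]), ([315, 17, 17, 41, 495], [321.9, 37.2]), ([521, 40, 119, 50, 2060], [583.6, 62.6]), ([189, 91, 67, 57, 2906], [222.3, 118.2]), ([373, 105, 37, 47, 1398], [390.4, 127.7]), ([503, 161, 137, 239, 19050], [592.0, 303.0]), ([299, 163, 48, 61, 2276], [322.5, 194.1]), ([130, 164, 36, 29, 637], [146.3, 178.8]), ([432, 169, 92, 14, 534], [477.3, 175.7]), ([209, 214, 59, 55, 853], [242.5, 232.9]), ([335, 268, 40, 33, 1026], [354.2, 284.5]), ([420, 358, 54, 42, 1185], [447.8, 381.7]), ([47, 382, 30, 18, 310], [61.9, 393.2])]
318.22901215934223 201.10526036107603
```

View pics/w2.png

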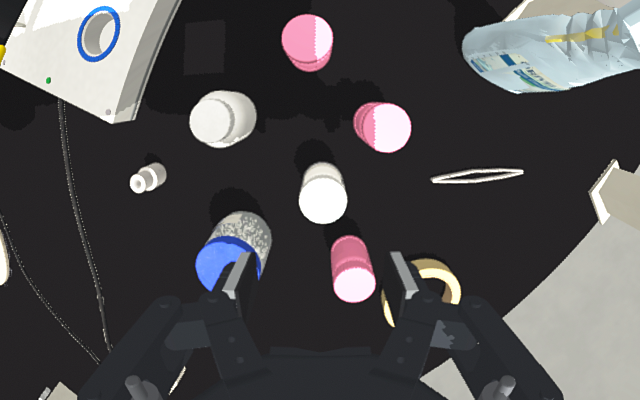

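The wrist view now shows the cap at about (323,200), with circle columns 299–347. The pocket ring is at (99,34), pink vials are at (307,42), (385,127) and (352,270), and the jar is at (233,255).

Run:
```python
from h import *
T1,T2=np.load("T1.npy"),np.load("T2.npy")
rs=[ray("wrist",(406.5,78),T1),ray("wrist",(323,200),T2)]
print(tri(rs)); print([onz(r,73).round(1) for r in rs]); print("all",tri(rs+[ray("top",(418.8,184.7)),ray("scene",(307.5,153))]))
print("pocket wrist",onz(ray("wrist",(99,34),T2),50))
d=onz(rs[1],73)-T2[:3,3]; print((T2[:3,:3].T@d).round(1))
```

```text
(array([ 568.44904761, -430.49112274,   70.23414714]), [np.float64(0.5131158847546944), np.float64(0.5131158847546705)])
[array([ 567.9, -430.6,   73. ]), array([ 569. , -429.3,   73. ])]
all (array([ 566.94422975, -429.28543711,   72.90308995]), [np.float64(1.5914413429357497), np.float64(1.9696581784961051), np.float64(2.322914242111479), np.float64(1.709933211930308)])
pocket wrist [ 528.92551261 -149.8232277    50.        ]
[  1.6   4.  101.7]
```

```bash
python3 -m crank '[[[0.02,0.14,0.7,0,0,0,65],[0,0,0.9,0,0,0,65],[0,0,0.9,0,0,0,65],[0,0,0.9,0,0,0,65],[0,0,0.9,0,0,0,65],[0,0,0.8,0,0,0,65],[0,0,0.36,0,0,0,65],[0,0,0,0,0,0,65]]]'
python3 -m crank '[[[0,0,0,0,0,0,50],[0,0,0,0,0,0,46],[0,0,0,0,0,0,43],[0,0,0,0,0,0,40],[0,0,0,0,0,0,36],[0,0,0,0,0,0,36],[0,0,0,0,0,0,36],[0,0,0,0,0,0,36]]]' 30
```

```text
time_s: 3.45
eef_pos: [567.6, -428.8, 35.6]
ee_rot: [-0.001, 0.924, 0.383, -0.0]
force: [0.8, 0.2, 0.4]
grip_width: 0.765
grip_force: 0.0
time_s: 4.25
eef_pos: [568.6, -429.3, 38.3]
ee_rot: [0.0, 0.924, 0.383, 0.0]
force: [-1.4, 1.6, 6.3]
grip_width: 0.459
grip_force: 29.8
```

```bash
python3 -m crank '[[[0,0,-0.4,0,0,0,36],[0,0,-0.9,0,0,0,36],[0,0,-1,0,0,0,36],[0,0,-1,0,0,0,36],[0,0,-1,0,0,0,36],[0,0,-0.7,0,0,0,36],[0,0,0,0,0,0,36],[0,0,0,0,0,0,36]]]'
python3 - <<'E'
from h import *
T=tool(); print(sense()["grip_width"],sense()["grip_force"],T[:3,3]); print((T[:3,:3].T@(np.array([527.8,-147.5,163])-T[:3,3])/25).round(2))
E
```

```text
time_s: 5.05
eef_pos: [568.3, -429.0, 161.7]
ee_rot: [-0.0, 0.924, 0.383, -0.0]
force: [-0.5, 0.3, -1.5]
grip_width: 0.457
grip_force: 30.4
0.4572617652790049 30.404837884416338 [ 568.26981699 -428.98352465  161.74875392]
[ 6.83 -9.1  -0.04]
```

```bash
python3 -m crank '[[[0.3,-0.6,0,0,0,0,36],[0.5,-1,0,0,0,0,36],[0.5,-1,0,0,0,0,36],[0.5,-1,0,0,0,0,36],[0.5,-1,0,0,0,0,36],[0.5,-1,0,0,0,0,36],[0.5,-1,0,0,0,0,36],[0.3,-1,0,0,0,0,36]]]'
python3 -m crank '[[[0.2,-0.9,0,0,0,0,36],[0.2,-0.6,0,0,0,0,36],[0,0,0,0,0,0,36],[0,0,0,0,0,0,36],[0,0,0,0,0,0,36],[0,0,0,0,0,0,36],[0,0,0,0,0,0,36],[0,0,0,0,0,0,36]]]'
python3 - <<'E'
from h import *
T=tool(); np.save("T3.npy",T); cv2.imwrite("pics/w3.png",capture("wrist")); print(T.round(3))
m=camera_model("wrist"); p=np.linalg.inv(T@np.array(m["T_tool_cam"]))@[527.8,-147.5,50,1]
th=np.arctan2(np.hypot(p[0],p[1]),-p[2]);k=th*m["fx"]/np.hypot(p[0],p[1]);print(m["cx"]+p[0]*k,m["cy"]-p[1]*k)
i=cv2.imread("pics/w3.png"); h=cv2.cvtColor(i,cv2.COLOR_BGR2HSV); b=cv2.inRange(h,(100,130,60),(125,255,255))
n,l,s,c=cv2.connectedComponentsWithStats(b)
for k in range(1,n):
    if s[k,4]>150:
        pts=np.argwhere(l==k)[:,::-1].astype(np.int32); print(s[k],c[k].round(1),cv2.fitEllipse(cv2.convexHull(pts)))
E
```

```text
time_s: 5.85
eef_pos: [496.5, -229.5, 160.9]
ee_rot: [-0.001, 0.924, 0.384, -0.001]
force: [0.1, 0.6, -1.3]
grip_width: 0.454
grip_force: 30.4
time_s: 6.65
eef_pos: [478.0, -197.9, 162.2]
ee_rot: [-0.0, 0.924, 0.383, -0.0]
force: [0.5, -0.2, -0.8]
grip_width: 0.454
grip_force: 30.4
[[   0.706    0.708   -0.     477.953]
 [   0.708   -0.706    0.    -197.922]
 [  -0.      -0.      -1.     162.168]
 [   0.       0.       0.       1.   ]]
317.8129967563556 114.81499177450347
[ 281   78   74   73 1304] [317.5 113.5] ((317.4198303222656, 113.56494903564453), (72.89193725585938, 73.88875579833984), 88.23497772216797)
```

View pics/w3.png

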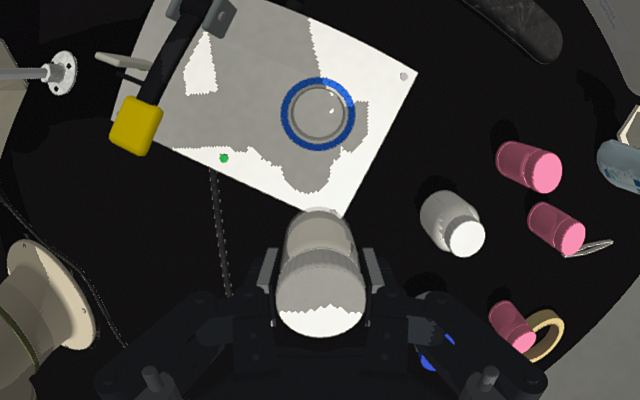

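The ring is at (317.4,113.6) against a prediction of (317.8,114.8). The held vial has its cap spanning columns 275–366 and rows up to 338, and its far bottom edge is near row 207. Next I check the vial's offset in the grip.

Run:
```python
from h import *
T=np.load("T3.npy"); m=camera_model("wrist"); C=np.linalg.inv(np.array(m["T_tool_cam"]))
def pr(P):
    p=C@np.r_[P,1]; th=np.arctan2(np.hypot(p[0],p[1]),-p[2]);k=th*m["fx"]/np.hypot(p[0],p[1]);return np.array([m["cx"]+p[0]*k,m["cy"]-p[1]*k])
a=np.linspace(0,2*np.pi,73)
for ox in (-3,0,3):
  for z in (-36,37):
    q=np.array([pr([ox+20.5*np.cos(t),20.5*np.sin(t),z]) for t in a]); print(ox,z,q.min(0).round(1),q.max(0).round(1))
pk=onz(ray("wrist",(317.4,113.6),T),50); print(pk, onz(ray("wrist",(317.4,113.6),T),48))
print("tool delta mm",T[:3,:3].T@(pk-T[:3,3]))
i=cv2.imread("pics/w3.png"); 
print(i[195:225,320].max(1)); print(i[330:345,320].max(1)); print(i[295,265:285].max(1),i[295,357:377].max(1))
```

```text
-3 -36 [269.3 269.6] [364.5 343.4]
-3 37 [285.8 208.1] [349.8 266.1]
0 -36 [268.7 263.1] [365.  338.9]
0 37 [285.6 203.4] [350.  262.2]
3 -36 [268.1 256.4] [365.6 334.2]
3 37 [285.4 198.8] [350.2 258.2]
[ 528.26929913 -146.55617752   50.        ] [ 528.20735986 -146.59744699   48.        ]
tool delta mm [ 71.90314908  -0.64578649 112.16591397]
[246 247 247 247 248 247 247 246 247 247 244 233 210 210 219 176 128 118
 120 120 121 122 131 144 150 150 150 149 149 149]
[246 245 245 245 246 251 240 143  34  11  18  17  17  18  16]
[ 24  23  21  24  27  29  29  26  21  21  66 133 150 156 157 156 156 157
 156 156] [159 159 158 158 159 160 163 158  88  34  18  27  30  28  26  20  23  23
  24  23]
```

```bash
python3 -m crank '[[[0.3,-0.04,0.2,0,0,0,36],[0.3,0,0.6,0,0,0,36],[0.28,0,0.7,0,0,0,36],[0,0,0.7,0,0,0,36],[0,0,0.46,0,0,0,36],[0,0,0,0,0,0,36],[0,0,0,0,0,0,36],[0,0,0,0,0,0,36]]]'
python3 - <<'E'
from h import *
T=tool(); np.save("T4.npy",T); i=capture("wrist"); cv2.imwrite("pics/w4.png",i); print(T.round(3))
h=cv2.cvtColor(i,cv2.COLOR_BGR2HSV); b=cv2.inRange(h,(100,130,60),(125,255,255))
n,l,s,c=cv2.connectedComponentsWithStats(b)
for k in range(1,n):
    if s[k,4]>150:
        pts=np.argwhere(l==k)[:,::-1].astype(np.int32); print(s[k],c[k].round(1),cv2.fitEllipse(cv2.convexHull(pts)))
cv2.imwrite("pics/c4.png",cv2.resize(i[60:350,220:420],None,fx=3,fy=2,interpolation=cv2.INTER_CUBIC))
E
```

```text
time_s: 7.5
eef_pos: [493.2, -181.7, 96.6]
ee_rot: [0.001, 0.924, 0.383, 0.0]
force: [-0.6, 0.3, -0.8]
grip_width: 0.456
grip_force: 30.4
[[ 7.06000e-01  7.08000e-01  1.00000e-03  4.93163e+02]
 [ 7.08000e-01 -7.06000e-01 -1.00000e-03 -1.81677e+02]
 [ 0.00000e+00  2.00000e-03 -1.00000e+00  9.66320e+01]
 [ 0.00000e+00  0.00000e+00  0.00000e+00  1.00000e+00]]
[ 269  105   98   96 2351] [318.  151.9] ((317.72113037109375, 152.61782836914062), (95.6786880493164, 97.57513427734375), 89.63500213623047)
```

View pics/c4.png

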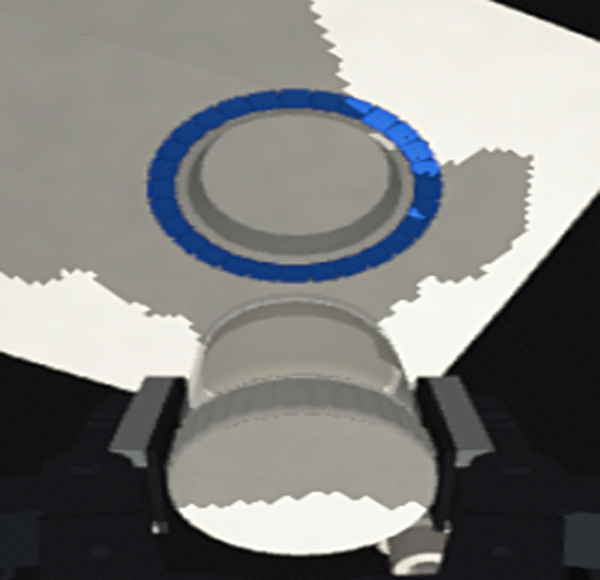

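Run:
```python
from h import *
T=np.load("T4.npy"); Ti=np.linalg.inv(T)
L=lambda px,z:(Ti@np.r_[onz(ray("wrist",px,T),z),1])[:3].round(1)
print("ring far/near",L((318,105),50),L((318,201.5),50),"ctr l/r",L((269,152.6),50),L((367,152.6),50))
for z in (57,59,61): print(z,L((320.3,209),z), L((320.3,209),z)[0]-20.5)
for zz in (131,133,135): print("cap near",L((320.3,337.5),zz))
```

```text
ring far/near [79.5  0.2 46.7] [18.6  0.1 46.6] ctr l/r [ 50.5 -30.2  46.6] [50.5 30.5 46.7]
57 [15.9  1.6 39.6] -4.6
59 [16.7  1.6 37.6] -3.8000000000000007
61 [17.4  1.6 35.6] -3.1000000000000014
cap near [-21.2   1.5 -34.4]
cap near [-19.3   1.5 -36.4]
cap near [-17.4   1.5 -38.4]
```

Crop: the ring centre is at column 318 and the vial at column 320.3, so it needs about −1.5 mm in tool y and about +51 mm in tool x. I'll shift, then descend gently while watching the force.

```bash
python3 -m crank '[[[0.4,-0.06,0,0,0,0,36],[0.6,0,0,0,0,0,36],[0.6,0,0,0,0,0,36],[0.45,0,0,0,0,0,36],[0,0,0,0,0,0,36],[0,0,0.2,0,0,0,36],[0,0,0.1,0,0,0,36],[0,0,0,0,0,0,36]]]'
python3 -m crank '[[[0,0,0.08,0,0,0,36],[0,0,0.08,0,0,0,36],[0,0,0.08,0,0,0,36],[0,0,0,0,0,0,36],[0,0,0,0,0,0,36],[0,0,0,0,0,0,36],[0,0,0,0,0,0,36],[0,0,0,0,0,0,36]]]'
python3 - <<'E'
from h import *
s=sense(); print(s["force"],s["wrist_torque"],s["eef_pos"])
E
```

```text
time_s: 8.35
eef_pos: [527.3, -144.2, 87.7]
ee_rot: [-0.0, 0.924, 0.383, -0.0]
force: [-0.8, 0.3, 0.0]
grip_width: 0.456
grip_force: 30.4
time_s: 9.15
eef_pos: [527.9, -144.1, 82.4]
ee_rot: [0.0, 0.924, 0.383, 0.0]
force: [0.3, -0.1, -0.3]
grip_width: 0.453
grip_force: 30.4
[ 0.27815109 -0.12557737 -0.27185733] [ 0.0223851  -0.00854903  0.00033112] [ 527.90698688 -144.06409771   82.35411453]
```

```bash
python3 -m crank '[[[0,0,0.1,0,0,0,36],[0,0,0.1,0,0,0,36],[0,0,0.1,0,0,0,36],[0,0,0,0,0,0,36],[0,0,0,0,0,0,36],[0,0,0,0,0,0,36],[0,0,0,0,0,0,36],[0,0,0,0,0,0,36]]]'
```

```text
time_s: 9.95
eef_pos: [527.9, -144.1, 74.9]
ee_rot: [0.0, 0.924, 0.383, 0.0]
force: [1.1, 0.2, 0.1]
grip_width: 0.454
grip_force: 30.4
```

```bash
python3 -m crank '[[[0,0,0.12,0,0,0,36],[0,0,0.12,0,0,0,36],[0,0,0.12,0,0,0,36],[0,0,0.12,0,0,0,36],[0,0,0,0,0,0,36],[0,0,0,0,0,0,36],[0,0,0,0,0,0,36],[0,0,0,0,0,0,36]]]'
```

```text
time_s: 10.75
eef_pos: [527.9, -144.1, 62.9]
ee_rot: [0.0, 0.924, 0.383, 0.0]
force: [0.6, -0.1, -0.4]
grip_width: 0.457
grip_force: 30.4
```

```bash
python3 -m crank '[[[0,0,0.08,0,0,0,36],[0,0,0.08,0,0,0,36],[0,0,0.04,0,0,0,36],[0,0,0,0,0,0,36],[0,0,0,0,0,0,36],[0,0,0,0,0,0,36],[0,0,0,0,0,0,36],[0,0,0,0,0,0,36]]]'
```

```text
time_s: 11.55
eef_pos: [527.9, -144.0, 58.3]
ee_rot: [0.0, 0.924, 0.383, 0.0]
force: [-3.3, 1.1, 6.2]
grip_width: 0.456
grip_force: 30.9
```

The vial touches the floor at the expected height, with 6 N upward. I release and retract.

```bash
python3 -m crank '[[[0,0,0,0,0,0,44],[0,0,0,0,0,0,48],[0,0,0,0,0,0,54],[0,0,0,0,0,0,60],[0,0,0,0,0,0,66],[0,0,0,0,0,0,66],[0,0,0,0,0,0,66],[0,0,0,0,0,0,66]]]'
python3 -m crank '[[[0,0,-0.4,0,0,0,66],[0,0,-0.8,0,0,0,66],[0,0,-1,0,0,0,66],[0,0,-1,0,0,0,66],[0,0,-1,0,0,0,66],[0,0,-0.8,0,0,0,66],[-1,0,0,0,0,0,40],[-1,0,0,0,0,0,10]]]'
python3 -m crank '[[[-1,0,0,0,0,0,0],[-0.6,0,0,0,0,0,0],[0,0,0,0,0,0,0],[0,0,0,0,0,0,0],[0,0,0,0,0,0,0],[0,0,0,0,0,0,0],[0,0,0,0,0,0,0],[0,0,0,0,0,0,0]]]'
python3 - <<'E'
from h import *
T=tool(); np.save("T5.npy",T); i=capture("wrist"); cv2.imwrite("pics/w5.png",i)
print(T.round(3),sense()["force"],sense()["grip_width"])
h=cv2.cvtColor(i,cv2.COLOR_BGR2HSV)
for lo,hi in (((100,130,60),(125,255,255)),((22,150,100),(35,255,255))):
    n,l,s,c=cv2.connectedComponentsWithStats(cv2.inRange(h,lo,hi)); 
    for k in range(1,n):
        if s[k,4]>150: print(s[k],c[k].round(1))
cv2.imwrite("pics/c5.png",i[:300,20:500])
E
```

```text
time_s: 12.35
eef_pos: [527.9, -144.1, 57.8]
ee_rot: [-0.0, 0.924, 0.383, 0.0]
force: [0.5, 0.4, -0.5]
grip_width: 0.771
grip_force: 0.0
time_s: 13.15
eef_pos: [492.4, -179.7, 184.1]
ee_rot: [0.001, 0.923, 0.384, 0.001]
force: [-0.2, -0.3, -1.4]
grip_width: 0.439
grip_force: 0.0
time_s: 13.95
eef_pos: [464.5, -207.5, 182.8]
ee_rot: [-0.0, 0.924, 0.384, 0.0]
force: [-0.3, 0.2, 0.2]
grip_width: -0.001
grip_force: 0.0
[[   0.706    0.708   -0.     464.519]
 [   0.708   -0.706    0.    -207.52 ]
 [   0.      -0.      -1.     182.751]
 [   0.       0.       0.       1.   ]] [ 0.37082869 -1.42073372 -1.09750874] 0.0026228285590545616
[ 287   61   69   68 1026] [322.3  96. ]
[430 301  42  29 667] [454.1 313.3]
[ 125   75   52   55 1846] [150.6 101.8]
```

View pics/w5.png

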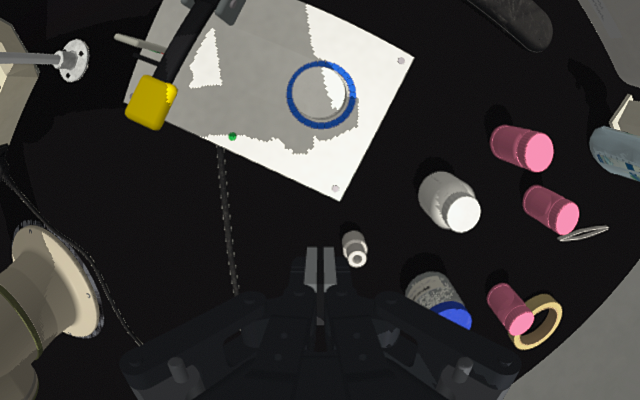

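The ring is at (321,94) and the pad at (151,102). The camera is almost straight above the pocket, and the pale disc filling the ring looks like the seated cap. I have no picture views left, so I'll confirm numerically by differencing the before and after top and scene images, and also measure the pad.

Run:
```python
from h import *
t=capture("top"); s=capture("scene"); cv2.imwrite("pics/t5.png",t); cv2.imwrite("pics/s5.png",s)
def prj(n,P):
    m=camera_model(n); p=np.linalg.inv(np.array(m["world_from_camera"]))@np.r_[P,1]; return np.array([m["cx"]-m["fx"]*p[0]/p[2], m["cy"]+m["fy"]*p[1]/p[2]])
for n,im,z in (("top",t,"t0"),("scene",s,"s0")):
    d=cv2.absdiff(im,cv2.imread(f"pics/{z}.png")).max(2)
    q=[prj(n,[528,-145.5,h]) for h in (20,50,93)]; print(n,np.round(q,1))
    c=q[2].astype(int); m=(d>25).astype(np.uint8)
    k,l,st,ce=cv2.connectedComponentsWithStats(m)
    print([(st[j].tolist(),ce[j].round(1).tolist()) for j in range(1,k) if st[j,4]>25 and abs(ce[j]-c).max()<60])
    g=im.max(2)[c[1]-20:c[1]+26:2,c[0]-24:c[0]+26:2]; print(g)
# white-ness map in wrist at ring
i=cv2.imread("pics/w5.png"); print(i.max(2)[60:132:4,284:360:4])
T=np.load("T5.npy"); C=np.linalg.inv(T@np.array(camera_model("wrist")["T_tool_cam"])); m=camera_model("wrist")
def pw(P):
    p=C@np.r_[P,1]; th=np.arctan2(np.hypot(p[0],p[1]),-p[2]);k=th*m["fx"]/np.hypot(p[0],p[1]);return np.array([m["cx"]+p[0]*k,m["cy"]-p[1]*k]).round(1)
print(pw([528,-145.5,20]),pw([528,-145.5,50]),pw([528,-145.5,93]))
```

```text
top [[286.6 209.7]
 [285.2 207.1]
 [283.1 203.1]]
[]
[[133 133 131 190 207 207 208 208 211 212 213 214 214 215 215 215 215 215
  215 214 214 212 212 210 212]
 [134 135 151 203 204 207 206 208 210 211 212 213 214 215 214 215 215 215
  216 215 213 213 213 212 212]
 [134 133 191 201 203 205 206 207 208 210 210 211 212 213 214 214 216 216
  216 215 216 215 214 213 212]
 [134 160 198 197 200 203 205 205 206 208 209 210 211 212 212 214 215 215
  216 215 216 216 215 214 213]
 [132 188 194 196 198 200 201 202 204 206 206 208 209 210 211 212 214 215
  215 216 215 217 217 215 214]
 [144 188 190 193 195 199 199 201 204 205 205 206 208 210 210 211 212 213
  214 215 215 216 217 215 216]
 [167 185 187 190 192 194 198 200 200 202 203 205 206 208 209 210 212 212
  214 214 215 215 215 216 215]
 [175 179 184 185 189 192 194 196 198 199 201 203 203 206 207 209 210 211
  211 213 214 215 215 215 216]
 [168 174 178 181 184 187 190 192 195 196 199 201 202 204 205 205 208 209
  209 211 211 213 215 215 216]
 [161 167 172 176 180 184 188 188 192 195 196 198 200 202 202 205 205 207
  208 209 210 211 213 213 21
[... 4769 characters left out ...]
40
  226]
 [151 132 128 164 163 164 164 164 164 164 163 162 191 249 250  92 120 133
  138]
 [150 127 121 165 162 162 166 165 164 162 163 163 246 249 254 103 122 128
  153]
 [148 138 130 114 163 161 165 164 164 162 162 162 232 199 132 149 130 129
  152]
 [151 152  98 132 117 165 166 166 163 161 161 162 163 118 141 131 117 146
  150]
 [152 151 154 128 129 128 145 162 163 162 160 143 117 148 131 126 127 156
  151]
 [149 149 152 144 129 124 131 145 153 152 151 147 116 133 128 130 155 156
  160]
 [148 149 151 150 153 126 129 129 129 131 115 130 122 129 151 152 154 154
  158]
 [150 149 149 150 151 149 155 126 119 128 123 120 158 158 155 152 149 218
  244]]
[319.7  94.6] [319.7  93.8] [319.7  92.2]
```

The cap now shows at scene (335–340, 220), where it should be for a height of 93 mm. The old spot is empty, and floor contact came exactly 20 mm higher than on the bench, so the vial is seated. Next, the lever pad.

Run:
```python
from h import *
T=np.load("T5.npy"); a=onz(ray("wrist",(152,97),T),110); print(a, onz(ray("wrist",(150.6,101.8),T),108))
p,e=tri([ray("wrist",(151.5,98),T),ray("top",(234.7,249.7)),ray("scene",(393,244))]); print(p,e)
# from pocket + geometry
y=np.radians(19.6); c,s=np.cos(y),np.sin(y); print("geom",np.array([528,-145.5])+np.array([[c,-s],[s,c]])@[-53,122])
print((tool()[:3,:3].T@(np.array([p[0],p[1],130])-tool()[:3,3])/25).round(2))
```

```text
[441.40835945 -53.75349584 110.        ] [437.07518569 -54.32391147 108.        ]
[434.73786973 -51.26179729 104.22138931] [np.float64(3.401681109811211), np.float64(0.5167384295169848), np.float64(2.949508018731241)]
geom [437.14586349 -48.34792396]
[ 3.59 -5.26  2.11]
```

```bash
python3 -m crank '[[[0.6,-0.7,0,0,0,0,0],[0.7,-1,0,0,0,0,0],[0.7,-1,0,0,0,0,0],[0.7,-1,0,0,0,0,0],[0.7,-1,0,0,0,0,0],[0.22,-0.47,0,0,0,0,0],[0,0,0,0,0,0,0],[0,0,0,0,0,0,0]]]'
python3 -m crank '[[[0,0,0.4,0,0,0,0],[0,0,0.8,0,0,0,0],[0,0,0.7,0,0,0,0],[0,0,0.4,0,0,0,0],[0,0,0,0,0,0,0],[0,0,0,0,0,0,0],[0,0,0,0,0,0,0],[0,0,0,0,0,0,0]]]'
python3 - <<'E'
from h import *
i=capture("wrist"); print(tool()[:3,3])
h=cv2.cvtColor(i,cv2.COLOR_BGR2HSV); b=cv2.inRange(h,(20,130,60),(37,255,255)); n,l,s,c=cv2.connectedComponentsWithStats(b)
for k in range(1,n):
    if s[k,4]>100: print(s[k],c[k].round(1))
T=tool(); C=np.linalg.inv(T@np.array(camera_model("wrist")["T_tool_cam"])); m=camera_model("wrist")
def pw(P):
    p=C@np.r_[P,1]; th=np.arctan2(np.hypot(p[0],p[1]),-p[2]);k=th*m["fx"]/np.hypot(p[0],p[1]);return np.array([m["cx"]+p[0]*k,m["cy"]-p[1]*k]).round(1)
y=np.radians(19.6); ex=np.array([np.cos(y),np.sin(y),0]); ey=np.array([-np.sin(y),np.cos(y),0])
for a in (-19,19):
  for q in (-18,18): print(a,q,pw(np.array([437,-52,110])+ex*a-[0,0,.25*a]+ey*q))
cv2.imwrite("pics/w6.png",i)
E
```

```text
time_s: 14.9
eef_pos: [437.0, -53.2, 182.9]
ee_rot: [0.0, 0.924, 0.383, 0.0]
force: [0.7, 0.2, -0.1]
grip_width: 0.0
grip_force: 0.0
time_s: 15.7
eef_pos: [437.0, -52.6, 125.9]
ee_rot: [0.0, 0.924, 0.383, 0.0]
force: [0.2, 0.5, -0.2]
grip_width: 0.003
grip_force: 0.0
[436.96039384 -52.55029027 125.77156118]
[ 277  208   76   62 2499] [312.3 236.7]
-19 -18 [330.6 289.3]
-19 18 [274.3 266.6]
19 -18 [359.3 230.2]
19 18 [302.3 204.8]
```

The pad's yellow bounding box matches the prediction within about 3 mm. Now I press in small steps.

```bash
python3 -m crank '[[[0,0,0.2,0,0,0,0],[0,0,0.2,0,0,0,0],[0,0,0.12,0,0,0,0],[0,0,0.08,0,0,0,0],[0,0,0,0,0,0,0],[0,0,0,0,0,0,0],[0,0,0,0,0,0,0],[0,0,0,0,0,0,0]]]'
python3 -m crank '[[[0,0,0.1,0,0,0,0],[0,0,0.1,0,0,0,0],[0,0,0,0,0,0,0],[0,0,0,0,0,0,0],[0,0,0,0,0,0,0],[0,0,0,0,0,0,0],[0,0,0,0,0,0,0],[0,0,0,0,0,0,0]]]'
```

```text
time_s: 16.55
eef_pos: [436.7, -52.4, 110.4]
ee_rot: [0.0, 0.924, 0.383, 0.0]
force: [-1.3, 1.1, 2.9]
grip_width: 0.002
grip_force: 1.2
time_s: 17.35
eef_pos: [436.7, -52.5, 105.3]
ee_rot: [0.0, 0.924, 0.383, 0.0]
force: [-0.7, -0.1, 4.3]
grip_width: -0.002
grip_force: 1.5
```

```bash
python3 -m crank '[[[0,0,0.1,0,0,0,0],[0,0,0.1,0,0,0,0],[0,0,0.1,0,0,0,0],[0,0,0.1,0,0,0,0],[0,0,0.08,0,0,0,0],[0,0,0,0,0,0,0],[0,0,0,0,0,0,0],[0,0,0,0,0,0,0]]]'
python3 -m crank '[[[0,0,0.06,0,0,0,0],[0,0,0.04,0,0,0,0],[0,0,0,0,0,0,0],[0,0,0,0,0,0,0],[0,0,0,0,0,0,0],[0,0,0,0,0,0,0],[0,0,0,0,0,0,0],[0,0,0,0,0,0,0]]]'
python3 - <<'E'
from h import *
s=capture("scene"); t=capture("top"); w=capture("wrist")
F=[sense()["force"][2]]
print(F,sense()["eef_pos"])
y=np.radians(19.6); ex=np.array([np.cos(y),np.sin(y),0])
def prj(n,P):
    m=camera_model(n); p=np.linalg.inv(np.array(m["world_from_camera"]))@np.r_[P,1]; return np.array([m["cx"]-m["fx"]*p[0]/p[2], m["cy"]+m["fy"]*p[1]/p[2]]).round(1)
for n,i,z in (("scene",s,"s0"),("top",t,"t0")):
    for im in (cv2.imread(f"pics/{z}.png"),i):
        b=cv2.inRange(cv2.cvtColor(im,cv2.COLOR_BGR2HSV),(20,130,60),(37,255,255)); k,l,st,c=cv2.connectedComponentsWithStats(b)
        print(n,[(st[j].tolist(),c[j].round(1).tolist()) for j in range(1,k) if st[j,4]>60])
    print([prj(n,[437,-52,h]) for h in (110,90,70)])
cv2.imwrite("pics/w7.png",w)
h=cv2.cvtColor(w,cv2.COLOR_BGR2HSV); b=cv2.inRange(h,(100,130,60),(125,255,255)); k,l,st,c=cv2.connectedComponentsWithStats(b); print([(st[j].tolist(),c[j].round(1).tolist()) for j in range(1,k) if st[j,4]>100])
E
```

```text
time_s: 18.15
eef_pos: [436.5, -52.4, 93.2]
ee_rot: [-0.0, 0.924, 0.383, -0.0]
force: [-3.9, -0.9, 4.5]
grip_width: -0.002
grip_force: 2.5
time_s: 18.95
eef_pos: [436.5, -52.4, 90.8]
ee_rot: [-0.0, 0.924, 0.383, -0.0]
force: [-3.9, -1.5, 5.7]
grip_width: 0.0
grip_force: 2.7
[np.float64(6.066029849180518)] [436.48772428 -52.41792843  90.76185923]
scene [([379, 237, 27, 19, 324], [392.1, 244.8])]
scene [([381, 245, 25, 17, 215], [394.1, 253.3])]
[array([390.5, 242.2]), array([389.7, 250. ]), array([388.9, 257.5])]
top [([225, 239, 20, 21, 299], [234.3, 249.2])]
top []
[array([234.4, 248. ]), array([236.6, 249. ]), array([238.6, 249.9])]
[([463, 192, 68, 76, 982], [488.5, 222.1]), ([531, 389, 32, 11, 229], [548.7, 395.2])]
```

The pad moved 8 px down in the scene view (7.8 px expected for mid travel), the TCP is at 90.8 mm and the force is about 6 N. That matches mid-green, so I hand in.

```bash
python3 -c "
from rig import *
print(finish_job())"
```

```text
the job is handed in; nothing more can be done
None
```

The job is handed in (no verdict came back): by my measurements, the vial stands seated in the pocket and released, and the gripper is holding the lever at about mid travel (tool tip 90.8 mm high, about 6 N).

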